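Push a clock plate home under the spring clip of a bench stage

ROBOT

A 7-joint arm with a two-finger parallel gripper is mounted at the origin on the work surface; the furniture and walls round the work are solid. World frame = base frame: x ahead of the robot, y to its left, z up, the work surface at z = 0. Lengths are in m, angles in degrees, forces in N, time in s.
With the tool pointing down it reaches from about 0.35 to 0.9 m from the base axis. Payload 19.9 kg.
Tool frame: the origin (TCP) lies midway between the tips of the shut fingers; the grasp point (between the pads) lies 19 mm behind it; z points along the fingers, y is the direction in which the jaws open and shut (so a half turn about z gives the same grasp; the last joint's range is limited). The gripper opens to 85 mm and grips with 20 to 120 N. Pads are 22 mm wide; open, the fingers measure 114 mm over their backs; the gripper's body (76 mm by 85 mm) begins 54 mm behind the grasp point. The pads swing forward as they close: fully open they stand 13 mm farther back than shut.
Start: joints at [-68.268, 23.915, -0.59, 92.452, 0.269, 63.638, -3.037], TCP at [0.255, 0.57, 0.231] pointing down, gripper open.
Joint ranges: [-161.28, 161.28], [-22.2, 115.67], [-73.04, 71.86], [3.21, 147.25], [-68.34, 248.33], [10.77, 114.83], [-161.83, 161.83]. Speed limits (degrees/s): [108.29, 108.29, 136.94, 136.94, 172.46, 172.46, 172.46].

INTERFACE

Orientations are given as a 3x3 rotation matrix whose columns are the frame's x, y, z axes.
In Python, from cell import manip gives the robot as it stands. The module is installed in compiled form; this text tells all that it offers.
- The arm moves only by the tool jog_arm, never from a script. Its argument "motion" is one flat list of numbers, 7 for each row, row after row: the shift along the world's x, y, z in cm, then the turn, a rotation vector about the world's x, y, z in degrees, then the opening, from -1 (shut) to 1 (fully open). In form: [dx, dy, dz, rx, ry, rz, claw, dx, dy, dz, rx, ry, rz, claw, ...]. A call has 1 to 12 rows; each row shifts and turns the commanded pose from where the row before left it; what a row does not reach is not made up. A row lasts 1/10 s, in which the tool goes at most 50 mm and 8.59 degrees, less where a joint would pass 70% of its speed; a pose out of reach is approached as far as the arm can. A call is refused whole if a number of a shift passes 5 or a number of a turn 8.59, either way. A call with a gripper value outside its range is refused whole. The fingers move at their own pace and stop on an object; "force" is the grip in N (left out, the last holds). Time passes only in rows, so rows that do not move let the fingers close. It gives the time, the measured TCP pose, the force and the opening at its end, in the units of the state.
- manip.get_obs(): the state, without advancing time (a new reading comes with each control period).
- manip.capture(name): name is "scene" or "top" or "wrist"; returns the picture (420x560x3 uint8, red, green, blue); there is no depth.
- manip.camera_params(name): a dict with "fovy" (degrees; the focal length in pixels is half the picture's height over the tangent of half this angle, whatever the lens; pixels are square), "cx", "cy" (the principal point, pixels), "R" (3x3) and "t" (3): a world point X has camera coordinates R X + t; the wrist camera has in their place "hand_eye" (4x4, takes a point from camera to tool coordinates, whose origin is the TCP and whose axes are the flange's). Camera axes: x right, y down, z forward; pixel columns grow to the right and rows downward; lengths in m; the calibration is good to about 2 mm. The wrist camera is an equidistant fisheye: a pixel r from the principal point sees the ray r / f radians off the axis. A picture is of the moment at which its call begins: read the wrist's pose just before it. camera_params takes no time and is no camera call.
- manip.close_job(): hands the job in, once; it reports no verdict.
The state is a dict: "time": time; "joint_positions": joint angles; "qd": joint speeds; "joint_efforts": joint torques, N m; "ee_pos": TCP position; "eef_rot": TCP orientation; "force": force on the tool from outside, world axes, zero at the start; "moment": the same for the moment, N m; "finger_gap": finger opening in m.
Only numpy, scipy, OpenCV 4.12 (cv2) and the standard library are available. Lean on these libraries where they do the work, as an engineer would, in place of code of your own. Each camera call takes 0.05 s, during which the arm holds its last target.

TASK

Press the pedal of the spring clip fully down with one fingertip and, keeping it down, push the flat brass plate along its channel with the other fingertip, beneath the raised clip and fully home against the end stop. Then let go so that the clip closes on the plate, and draw the hand clear. Pick nothing up, keep the plate on the stage, and leave the small loose things lying near the stage where they are.

Things in the scene. Friction and masses are not known exactly. Their poses are not given: they have to be found in the camera images.
- clip_stage: Low metal fixture fixed to the desk, 166 x 110 mm. Origin on the desk under the channel. +x: the way the plate is pushed; y to the left of that; z up. The channel runs along y=0 on a stage (x -108 to 58, y -30 to 31 mm) whose top is 12 mm above the desk. Guides 6 mm high beside it: inner faces at y=+-23.3 mm from x=12 to 46, flaring to +-27 mm at x=-15.
- stop_face (a point): Middle of the end stop's face, at stage x=45 mm, y=0, on the stage's top; the stop is 40 mm wide and 11 mm high.
- plate: Loose flat brass plate, 50 (x) x 44 (y) x 12 mm, about 0.2 kg, drilled holes on top; origin at the centre of its underside. It lies on the stage (top 24 mm above the desk), x roughly along the stage's x, and starts with its centre at stage x -37 to -25 mm. Home, its front face meets the end stop, its centre is at stage x=20 mm, y=0, its rear face at x=-5 mm.
- clip_angle (a joint): The see-saw spring clip's angle, rad: 0 at rest (toe down, in the plate's way), 0.286 fully open (pedal level and down at its firm stop). The toe clears the plate above about 0.18. Sprung shut: fully open it takes about 11 N down on the middle of the pedal. Closed on the plate it reads about 0.16.
- clip: The spring clip, a steel see-saw; its pedal is a smooth strip on the stage's right (-y). Origin on the pivot line: stage x=0, y=-34, z=18 mm. Pedal: stage x -105 to 5, y -36 to -70 mm; press anywhere along x near y=-58 mm; a finger may slide along it. At rest it slopes up to 25 mm above the desk at its outer edge; fully pressed it is level, its top at 15 mm, so a second fingertip at that height meets the plate's rear face.
- pedal_mid (a point): Point on the pedal's top at the middle of its length (stage x=-50 mm), 24 mm out from the pivot. Three pivot ears stand at the pivot line (stage x -105, 9 and 43, y -38 to -30 mm) and rise to 23 mm above the desk.
- toe (a point): The clip's toe: a steel bar 8 mm thick, 16 mm long, lying along the channel at stage x 22 to 38, about y=8 mm, on a flat arm from the pivot. This point: middle of its underside. At rest its underside is 17 mm above the desk (7 mm below the plate's top), fully open 29 mm; the arm's top is then 36 mm.
- eye_loupe: Loose black eye loupe, 34 mm across, 28 mm high, standing beside the stage; leave it alone. Origin at the centre of its base.
- driver: Loose small screwdriver, 92 x 8 mm, lying beside the stage; leave it alone. Origin at its middle, underside.
- ring_cup: Loose small horn cup, 44 mm across, 28 mm high, standing beyond the stop end of the stage; leave it alone. Origin at the centre of its base.
Mind the look-alikes: they are no part of the job. What is meant by the plate is not orange, and is the larger of those in its own colour.

How it is judged:
By the outcome, as a careful person would: the job done as asked, in the order asked, and still so for the second after the job is handed in, with the robot touching nothing.
It also fails if it takes over 40 s, if anything falls off the work surface, if the arm or the gripper's body presses on something with over 40 N, if the wrist force passes 120 N, or if a joint passes its speed limit or range.

## Working session

There is one attempt and no reset: what is moved stays moved. The work goes in short steps, Python scripts to look and compute and a tool call to move; the robot and the scene stay as the last step left them, time stands still between calls to the robot, and variables do not carry over. Pictures are saved under pics/ and viewed, and the job is handed in when it is done.

Besides the shell and the picture viewer there is one more tool, called after "Call:" by a JSON object that holds its "method" and its "body", one argument or row to a line. jog_arm: Moves the arm, as the interface text tells. Its arguments: {"type":"object","properties":{"motion":{"type":"array"},"force":{"type":"number"}},"required":["motion"]}

```bash
mkdir -p pics; cat > h.py <<'E'
import numpy as np, cv2
from cell import manip
def save(n,im): cv2.imwrite(f'pics/{n}.png',cv2.cvtColor(im,cv2.COLOR_RGB2BGR))
E
python3 - <<'E'
from h import *
o=manip.get_obs(); print(o)
for c in ('scene','top','wrist'):
    p=manip.camera_params(c); print(c,p)
    save(c+'0',manip.capture(c))
E
```

```text
{'time': 0.0, 'joint_positions': array([-68.26709926,  23.9478489 ,  -0.59089929,  92.48581428,
         0.26950691,  63.63865153,  -3.03709354]), 'qd': array([-0.04661608,  0.01437017, -0.06920748,  0.05315581,  0.00177723,
       -0.04307174, -0.04509898]), 'joint_efforts': array([ 4.71066014e-04, -8.64436269e+01,  6.78874310e-01, -4.34900594e+01,
        1.90862973e-02,  7.18720781e-03, -3.27830264e-05]), 'ee_pos': array([0.25517382, 0.57014846, 0.23066017]), 'eef_rot': array([[-9.12762978e-01,  4.08489374e-01, -4.20922622e-04],
       [ 4.08489580e-01,  9.12762240e-01, -1.16458415e-03],
       [-9.15179729e-05, -1.23493180e-03, -9.99999233e-01]]), 'force': array([ 0.84180341, -0.34646062, -0.09715156]), 'moment': array([ 0.00649035, -0.04949451, -0.0282714 ]), 'finger_gap': 0.08509397721894722}
scene {'fovy': 49.61690297256962, 'cx': 279.42726761368385, 'cy': 209.9879782729988, 'R': array([[ 0.70337082, -0.71045786,  0.02278411],
       [-0.4076088 , -0.4293878 , -0.80590395],
       [ 0.58234402,  0.55756232, -0.59160773]]), 't': array([-0.41184446,  0.14256234,  0.70638208])}
top {'fovy': 47.8282092833141, 'cx': 274.64465399638715, 'cy': 208.32930167116587, 'R': array([[-0.02864492, -0.99958266, -0.00373729],
       [-0.98351793,  0.02885191, -0.17849381],
       [ 0.17852715, -0.00143725, -0.98393394]]), 't': array([-0.12363202,  0.43500764,  0.81140902])}
wrist {'fovy': 65.70646984690485, 'cx': 279.6819274340026, 'cy': 213.03905084857826, 'hand_eye': array([[-4.72273186e-04, -9.64464596e-01, -2.64211697e-01,
         6.65771321e-02],
       [ 9.99999864e-01, -5.13677305e-04,  8.76208460e-05,
         6.50231372e-05],
       [-2.20226756e-04, -2.64211620e-01,  9.64464707e-01,
        -1.42870512e-01],
       [ 0.00000000e+00,  0.00000000e+00,  0.00000000e+00,
         1.00000000e+00]])}
```

View pics/scene0.png

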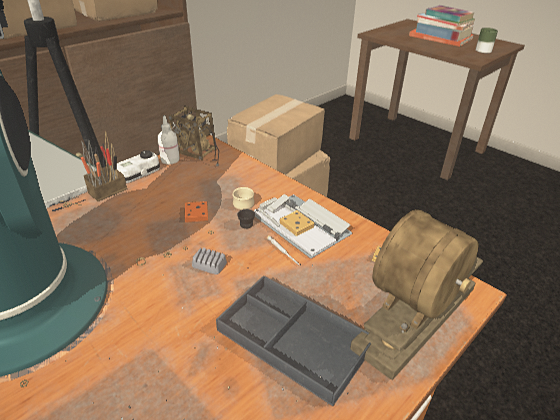

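View pics/top0.png

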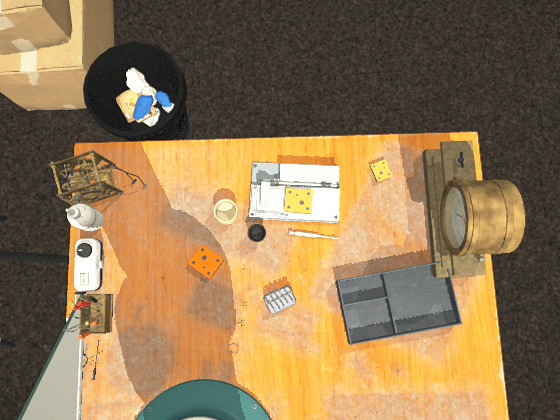

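View pics/wrist0.png

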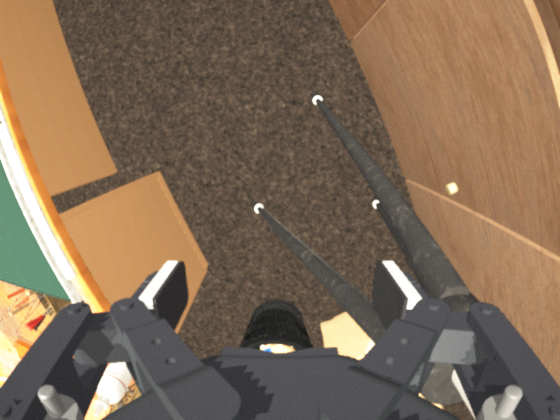

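```bash
python3 - <<'E'
import cv2
a=cv2.imread('pics/top0.png')[145:250,205:365]; cv2.imwrite('pics/topz.png',cv2.resize(a,None,fx=5,fy=5,interpolation=cv2.INTER_CUBIC))
a=cv2.imread('pics/scene0.png')[175:275,225:365]; cv2.imwrite('pics/scenez.png',cv2.resize(a,None,fx=5.5,fy=5.5,interpolation=cv2.INTER_CUBIC))
E
```

```text
(no output)
```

View pics/topz.png

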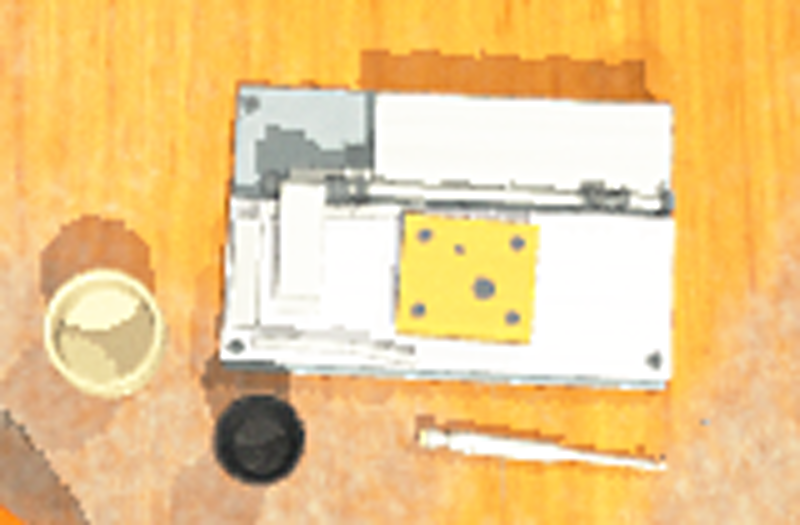

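View pics/scenez.png

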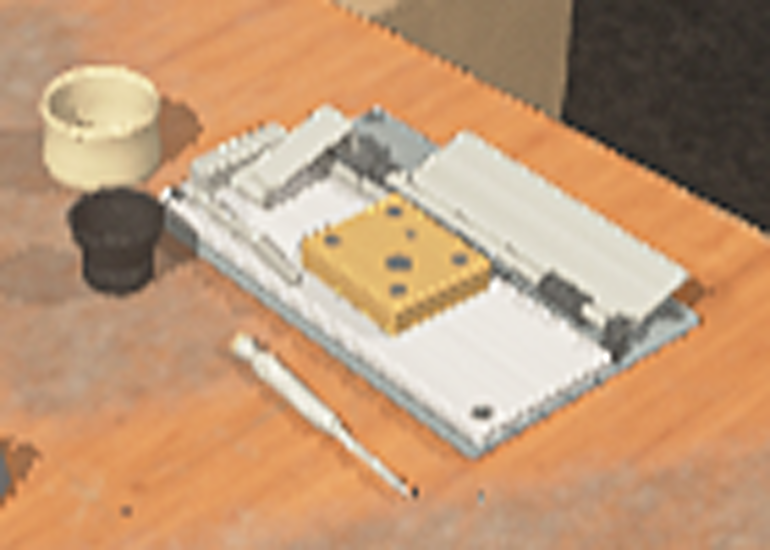

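```bash
cat >> h.py <<'E'
from scipy.optimize import least_squares
def foc(p): return 210/np.tan(np.radians(p['fovy'])/2)
def proj(p,X):
    c=(p['R']@np.atleast_2d(X).T).T+p['t']; return c[:,:2]/c[:,2:]*foc(p)+[p['cx'],p['cy']]
def S2W(q,X):
    X=np.atleast_2d(X).astype(float); c,s=np.cos(q[2]),np.sin(q[2])
    return np.c_[q[0]+c*X[:,0]-s*X[:,1], q[1]+s*X[:,0]+c*X[:,1], X[:,2]]
E
python3 - <<'E'
from h import *
T=manip.camera_params('top');S=manip.camera_params('scene')
tz=lambda a:(np.array(a)+.5)/5-.5+[205,145]
sz=lambda a:(np.array(a)+.5)/5.5-.5+[225,175]
P3=np.array([[58,31,12],[-108,31,12],[5,-70,25],[-105,-70,25]])/1e3
t=tz([(221,360),(667,380),(375,92),(673,102)]); s=sz([(165,193),(475,447),(465,133),(690,275)])
f=lambda q:np.r_[(proj(T,S2W(q,P3))-t).ravel(),(proj(S,S2W(q,P3))-s).ravel()]
r=least_squares(f,[.6,0,1.57]); q=r.x; print(q,np.degrees(q[2])); print(r.fun.reshape(2,4,2).round(2))
pt=tz([(405,212),(539,226),(529,342),(397,332)]); ps=sz([(393,193),(490,262),(395,322),(303,238)])
for z0 in(None,):
  L=np.array([[25,-22,0],[-25,-22,0],[-25,22,0],[25,22,0]])/1e3
  g=lambda v:np.r_[(proj(T,S2W(v[:3],L+[0,0,v[3]]))-pt).ravel(),(proj(S,S2W(v[:3],L+[0,0,v[3]]))-ps).ravel()]
  r=least_squares(g,[q[0],q[1],q[2],.024]); v=r.x; print('plate',v,np.degrees(v[2])); print(r.fun.reshape(2,4,2).round(2))
c,s_=np.cos(q[2]),np.sin(q[2]); d=v[:2]-q[:2]; print('in stage',c*d[0]+s_*d[1],-s_*d[0]+c*d[1])
np.save('q.npy',q)
E
```

```text
[ 0.44843199 -0.1488146   1.48903288] 85.3152995259368
[[[ 0.23 -0.15]
  [ 0.9   0.51]
  [ 0.92  0.2 ]
  [ 0.56  1.18]]

 [[-1.38 -0.32]
  [ 0.62 -2.87]
  [ 0.11 -1.14]
  [ 0.08 -0.62]]]
plate [ 0.44856208 -0.1798144   1.46178443  0.02109712] 83.75407854225688
[[[-0.12  0.42]
  [ 0.08 -0.28]
  [ 0.49 -0.07]
  [-0.35 -0.21]]

 [[ 0.5   0.44]
  [ 0.3   0.48]
  [-0.22 -1.42]
  [-0.75  0.61]]]
in stage -0.03088560904980351 -0.002661482805238014
```

Call:
{"method": "jog_arm", "body": {
  "motion": [0.9,-3.25,1,0,0,-2.94,0,0.9,-3.25,1,0,0,-2.94,0,0.9,-3.25,1,0,0,-2.94,0,0.9,-3.25,1,0,0,-2.94,0,0.9,-3.25,0,0,0,-2.94,0,0.9,-3.25,0,0,0,-2.94,0,0.9,-3.25,0,0,0,-2.94,0,0.9,-3.25,0,0,0,-2.94,0,0.9,-3.25,0,0,0,-2.94,0,0.9,-3.25,0,0,0,-2.94,0,0.9,-3.25,0,0,0,-2.94,0,0.9,-3.25,0,0,0,-2.94,0]
}}

```text
time: 1.35
ee_pos: [0.3633, 0.1791, 0.2713]
eef_rot: [[-0.507, 0.862, -0.0], [0.862, 0.507, 0.0], [0.0, -0.0, -1.0]]
force: [1.0, 0.3, 0.1]
finger_gap: 0.0427
```

Call:
{"method": "jog_arm", "body": {
  "motion": [0.9,-3.25,0,0,0,-2.94,0,0.9,-3.25,0,0,0,-2.94,0,0.9,-3.25,0,0,0,-2.94,0,0.9,-3.25,0,0,0,-2.94,0,0.9,-3.25,0,0,0,-2.94,0,0.9,-3.25,-1,0,0,-2.94,0,0.9,-3.25,-1,0,0,-2.94,0,0.9,-3.25,-1,0,0,-2.94,0,0.9,-3.25,-1,0,0,-2.94,0,0.9,-3.25,-1,0,0,-2.94,0,0.9,-3.25,-1,0,0,-2.94,0,0.9,-3.25,-1,0,0,-2.94,0]
}}

```text
time: 2.55
ee_pos: [0.4715, -0.2108, 0.2007]
eef_rot: [[0.083, 0.997, -0.0], [0.997, -0.083, -0.0], [-0.0, -0.0, -1.0]]
force: [0.7, 1.1, 1.0]
finger_gap: 0.0428
```

Call:
{"method": "jog_arm", "body": {
  "motion": [0,0,0,0,0,0,0,0,0,0,0,0,0,0,0,0,0,0,0,0,0]
}}

```text
time: 2.85
ee_pos: [0.4713, -0.2087, 0.2013]
eef_rot: [[0.08, 0.997, -0.0], [0.997, -0.08, 0.0], [0.0, -0.0, -1.0]]
force: [-0.2, 0.7, 0.1]
finger_gap: 0.0429
```

```bash
python3 - <<'E'
from h import *
o=manip.get_obs(); print({k:o[k] for k in('time','ee_pos','eef_rot','force','finger_gap','joint_positions')})
im=manip.capture('wrist'); save('w1',im); np.savez('w1.npz',p=o['ee_pos'],R=o['eef_rot'])
cv2.imwrite('pics/w1z.png',cv2.resize(cv2.cvtColor(im,cv2.COLOR_RGB2BGR)[40:340,80:480],None,fx=2,fy=2,interpolation=cv2.INTER_CUBIC))
E
```

```text
{'time': 2.85, 'ee_pos': array([ 0.47126835, -0.20871966,  0.20133332]), 'eef_rot': array([[ 8.01795887e-02,  9.96780426e-01, -1.26758023e-04],
       [ 9.96780329e-01, -8.01795212e-02,  4.69669673e-04],
       [ 4.57994139e-04, -1.64007825e-04, -9.99999882e-01]]), 'force': array([-0.2143421 ,  0.68323512,  0.10358792]), 'finger_gap': 0.04294509282384872, 'joint_positions': array([-14.88354512,  18.21622013,  42.46850979, 110.82851277,
       -14.69935915,  56.42924195,  29.78063367])}
```

View pics/w1z.png

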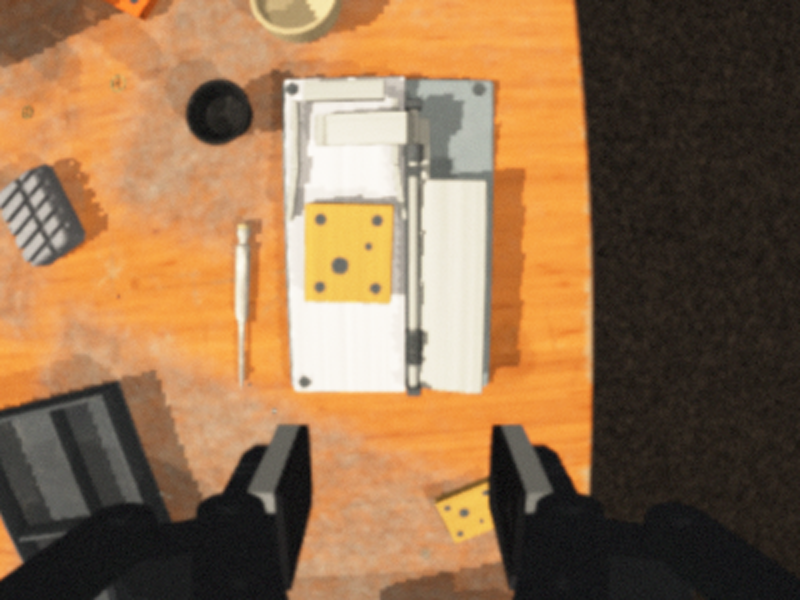

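```bash
cat >> h.py <<'E'
def wproj(p,R,pos,X):
    H=p['hand_eye']; Xt=(np.atleast_2d(X)-pos)@R; Xc=(Xt-H[:3,3])@H[:3,:3]
    r=np.hypot(Xc[:,0],Xc[:,1]); th=np.arctan2(r,Xc[:,2]); return Xc[:,:2]/r[:,None]*(th*foc(p))[:,None]+[p['cx'],p['cy']]
E
python3 - <<'E'
from h import *
W=manip.camera_params('wrist');d=np.load('w1.npz');wp=lambda X:wproj(W,d['R'],d['p'],X)
z=lambda a:(np.array(a)+.5)/2-.5+[80,40]
P3=np.array([[58,31,12],[58,-30,12],[-108,31,12],[5,-70,25],[-105,-70,25]])/1e3
t=z([(284,79),(405,78),(293,391),(488,180),(483,391)])
r=least_squares(lambda q:(wp(S2W(q,P3))-t).ravel(),np.load('q.npy')); q=r.x;print(q,np.degrees(q[2]),r.fun.reshape(-1,2).round(2))
L=np.array([[25,22,0],[25,-22,0],[-25,-22,0],[-25,22,0]])/1e3
pt=z([(306,203),(392,206),(391,303),(305,299)])
r=least_squares(lambda v:(wp(S2W(v[:3],L+[0,0,.024]))-pt).ravel(),q); v=r.x; print(v,np.degrees(v[2]),r.fun.reshape(-1,2).round(2))
r4=least_squares(lambda v:(wp(S2W(v[:3],L+[0,0,v[3]]))-pt).ravel(),np.r_[v,.024]).x; print('free z',r4)
np.save('q1.npy',q)
def inS(w):
    c,s=np.cos(q[2]),np.sin(q[2]); e=np.array(w[:2])-q[:2]; return c*e[0]+s*e[1],-s*e[0]+c*e[1]
print('plate in stage',inS(v),'tcp',inS(d['p']))
# other features check (predict in zoom px)
for n,X in dict(stop=(45,0,23),toeL=(30,8,25),guide=(-15,27,18),ear=(-105,-34,23)).items():
    print(n,(wp(S2W(q,np.array(X)/1e3))[0]-[80,40])*2)
E
```

```text
[ 0.44906239 -0.1479847   1.49482512] 85.6471703352899 [[ 0.2  -0.01]
 [-0.11 -1.16]
 [ 0.51  0.22]
 [-0.33 -0.24]
 [-0.21  1.25]]
[ 0.44814851 -0.17951671  1.45557229] 83.39814898003743 [[-0.56 -0.48]
 [ 1.1  -0.95]
 [-0.05  0.41]
 [-0.53  1.1 ]]
free z [ 0.4473577  -0.18054374  1.45559442  0.01493366]
plate in stage (np.float64(-0.03151041509279372), np.float64(-0.0014819852303745648)) tcp (np.float64(-0.05887438178506865), np.float64(-0.02675158087176499))
stop [342.8908692   98.61878186]
toeL [326.3530473  128.81795261]
guide [291.89946968 219.78284539]
ear [413.21532871 392.29658075]
```

Call:
{"method": "jog_arm", "body": {
  "motion": [0.1,-1.7,-2,0,0,0.1,0,0,0,-2,0,0,0,0,0,0,-2,0,0,0,0,0,0,-2,0,0,0,0,0,0,-2,0,0,0,0,0,0,-2,0,0,0,0,0,0,-2,0,0,0,0,0,0,0,0,0,0,0,0,0,0,0,0,0,0]
}}

```text
time: 3.8
ee_pos: [0.4725, -0.2261, 0.062]
eef_rot: [[0.079, 0.997, 0.0], [0.997, -0.079, 0.0], [0.0, 0.0, -1.0]]
force: [-0.1, -0.3, 0.8]
finger_gap: 0.0426
```

```bash
python3 - <<'E'
from h import *
o=manip.get_obs(); print({k:o[k] for k in('time','ee_pos','eef_rot','force','moment','finger_gap')})
q=np.load('q1.npy');c,s=np.cos(q[2]),np.sin(q[2]); e=o['ee_pos'][:2]-q[:2]; print(c*e[0]+s*e[1],-s*e[0]+c*e[1])
im=manip.capture('wrist'); save('w2',im); np.savez('w2.npz',p=o['ee_pos'],R=o['eef_rot'])
im=manip.capture('scene'); save('s2',im)
a=cv2.imread('pics/s2.png')[145:285,225:385]; cv2.imwrite('pics/s2z.png',cv2.resize(a,None,fx=4,fy=4,interpolation=cv2.INTER_CUBIC))
E
```

```text
{'time': 3.8, 'ee_pos': array([ 0.47253718, -0.22613142,  0.06197393]), 'eef_rot': array([[ 7.88428384e-02,  9.96887048e-01,  1.44635452e-04],
       [ 9.96887047e-01, -7.88428584e-02,  1.38223541e-04],
       [ 1.49196731e-04,  1.33287273e-04, -9.99999980e-01]]), 'force': array([-0.13814375, -0.28844219,  0.78786487]), 'moment': array([ 0.00747656, -0.03633445,  0.02445342]), 'finger_gap': 0.04258577074953417}
-0.07613962128469796 -0.029338270034109475
```

View pics/w2.png

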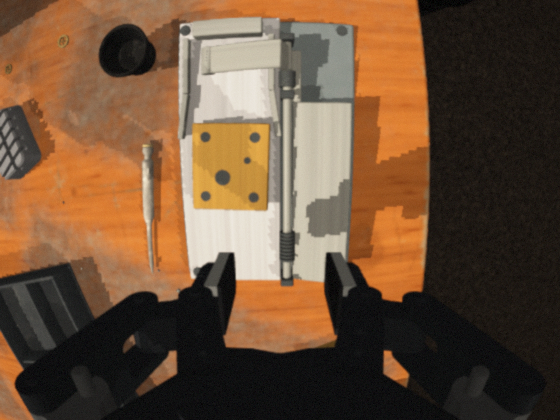

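View pics/s2z.png

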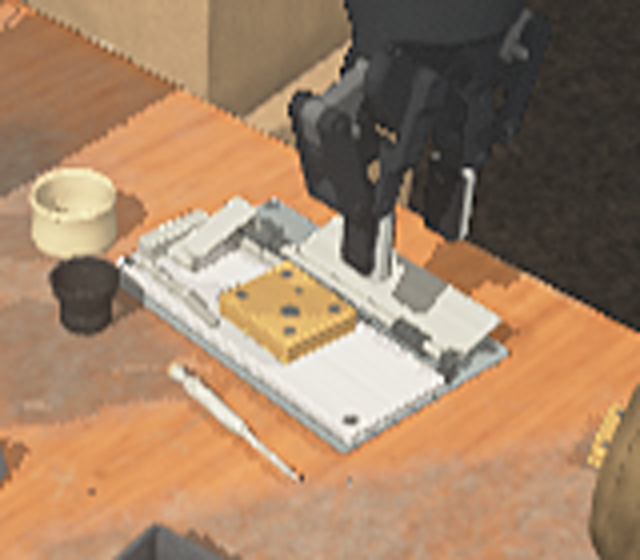

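Call:
{"method": "jog_arm", "body": {
  "motion": [0,0,-1.5,0,0,0,0,0,0,-1.5,0,0,0,0,0,0,-0.5,0,0,0,0,0,0,0,0,0,0,0,0,0,0,0,0,0,0]
}}

```text
time: 4.4
ee_pos: [0.4722, -0.2267, 0.0263]
eef_rot: [[0.08, 0.997, -0.0], [0.997, -0.08, -0.0], [-0.0, -0.0, -1.0]]
force: [-0.2, -0.1, 0.4]
finger_gap: 0.0426
```

Call:
{"method": "jog_arm", "body": {
  "motion": [0,0,-0.5,0,0,0,0,0,0,0,0,0,0,0,0,0,0,0,0,0,0]
}}

```text
time: 4.7
ee_pos: [0.4723, -0.2265, 0.0213]
eef_rot: [[0.08, 0.997, -0.0], [0.997, -0.08, -0.0], [-0.0, -0.0, -1.0]]
force: [0.1, 0.1, -0.4]
finger_gap: 0.0427
```

Call:
{"method": "jog_arm", "body": {
  "motion": [0,0,-0.4,0,0,0,0,0,0,0,0,0,0,0,0,0,0,0,0,0,0]
}}

```text
time: 5.0
ee_pos: [0.4728, -0.2267, 0.0175]
eef_rot: [[0.08, 0.997, 0.001], [0.997, -0.08, -0.0], [-0.0, 0.001, -1.0]]
force: [0.9, 0.0, 5.7]
finger_gap: 0.0428
```

Call:
{"method": "jog_arm", "body": {
  "motion": [0,0,-0.3,0,0,0,0,0,0,0,0,0,0,0,0,0,0,0,0,0,0]
}}

```text
time: 5.3
ee_pos: [0.4729, -0.2267, 0.0146]
eef_rot: [[0.08, 0.997, 0.001], [0.997, -0.08, -0.0], [-0.0, 0.001, -1.0]]
force: [-0.3, 1.4, 8.4]
finger_gap: 0.0426
```

Call:
{"method": "jog_arm", "body": {
  "motion": [0,0,-0.2,0,0,0,0,0,0,0,0,0,0,0,0,0,0,0,0,0,0]
}}

```text
time: 5.6
ee_pos: [0.4728, -0.2267, 0.0128]
eef_rot: [[0.08, 0.997, 0.001], [0.997, -0.08, -0.0], [-0.0, 0.001, -1.0]]
force: [-1.0, 1.8, 14.2]
finger_gap: 0.0428
```

Call:
{"method": "jog_arm", "body": {
  "motion": [0,0,-0.2,0,0,0,0,0,0,0,0,0,0,0,0,0,0,0,0,0,0]
}}

```text
time: 5.9
ee_pos: [0.4733, -0.2268, 0.0119]
eef_rot: [[0.08, 0.997, 0.002], [0.997, -0.08, 0.0], [0.001, 0.002, -1.0]]
force: [-9.7, 7.1, 41.5]
finger_gap: 0.0427
```

Call:
{"method": "jog_arm", "body": {
  "motion": [0,0,0.1,0,0,0,0,0,0,0,0,0,0,0]
}}

```text
time: 6.1
ee_pos: [0.4731, -0.2267, 0.0124]
eef_rot: [[0.08, 0.997, 0.002], [0.997, -0.08, 0.0], [0.0, 0.002, -1.0]]
force: [-4.2, 3.3, 26.3]
finger_gap: 0.043
```

```bash
python3 - <<'E'
from h import *
o=manip.get_obs(); print({k:o[k] for k in('time','ee_pos','force','moment','finger_gap')})
q=np.load('q1.npy');c,s=np.cos(q[2]),np.sin(q[2]); e=o['ee_pos'][:2]-q[:2]; print(c*e[0]+s*e[1],-s*e[0]+c*e[1])
im=manip.capture('wrist'); save('w3',im)
im=manip.capture('scene'); save('s3',im)
a=cv2.imread('pics/s3.png')[145:285,225:385]; cv2.imwrite('pics/s3z.png',cv2.resize(a,None,fx=4,fy=4,interpolation=cv2.INTER_CUBIC))
E
```

```text
{'time': 6.1, 'ee_pos': array([ 0.47308084, -0.22674355,  0.01241432]), 'force': array([-4.17944703,  3.2555749 , 26.29719859]), 'moment': array([0.81239382, 0.48065067, 0.09138213]), 'finger_gap': 0.043003016086563144}
-0.0767087221374033 -0.029926821136245105
```

View pics/w3.png

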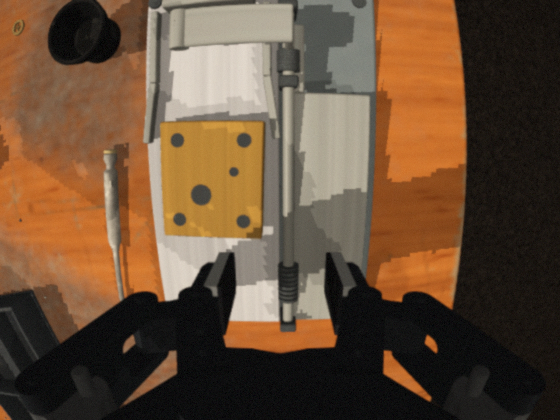

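View pics/s3z.png

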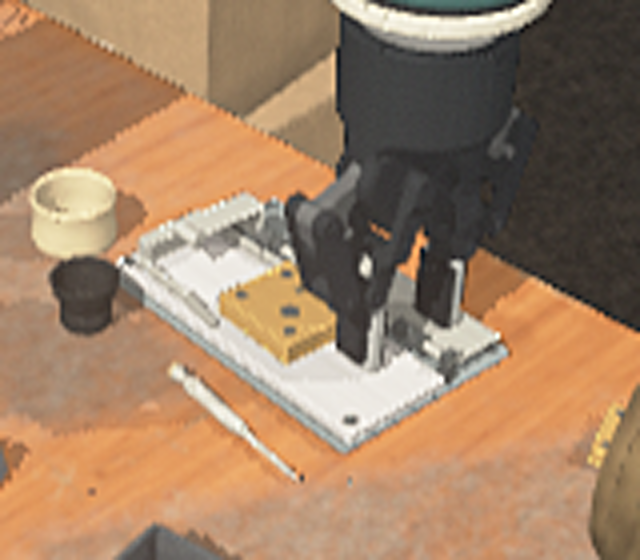

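Call:
{"method": "jog_arm", "body": {
  "motion": [0.04,0.5,0,0,0,0,0,0.04,0.5,0,0,0,0,0,0.04,0.5,0,0,0,0,0,0.04,0.5,0,0,0,0,0,0,0,0,0,0,0,0]
}}

```text
time: 6.7
ee_pos: [0.4752, -0.2089, 0.0127]
eef_rot: [[0.081, 0.997, 0.004], [0.997, -0.081, -0.004], [-0.003, 0.004, -1.0]]
force: [-1.4, -7.8, 20.8]
finger_gap: 0.0426
```

Call:
{"method": "jog_arm", "body": {
  "motion": [0.03,0.5,-0.03,0,0,0,0,0.04,0.5,0,0,0,0,0,0.04,0.5,0,0,0,0,0,0.04,0.5,0,0,0,0,0,0.04,0.5,0,0,0,0,0,0,0,0,0,0,0,0]
}}

```text
time: 7.3
ee_pos: [0.4775, -0.1843, 0.0126]
eef_rot: [[0.082, 0.997, 0.005], [0.997, -0.082, -0.004], [-0.004, 0.005, -1.0]]
force: [-1.0, -9.9, 24.6]
finger_gap: 0.0429
```

```bash
python3 - <<'E'
from h import *
o=manip.get_obs(); print({k:o[k] for k in('time','ee_pos','force','finger_gap')})
q=np.load('q1.npy');c,s=np.cos(q[2]),np.sin(q[2]); e=o['ee_pos'][:2]-q[:2]; print(c*e[0]+s*e[1],-s*e[0]+c*e[1])
im=manip.capture('wrist'); save('w4',im)
E
```

```text
{'time': 7.3, 'ee_pos': array([ 0.47753557, -0.18425078,  0.01259127]), 'force': array([-1.04912352, -9.92172606, 24.64498263]), 'finger_gap': 0.04286064148449423}
-0.03400041203129435 -0.031143582636311246
```

View pics/w4.png

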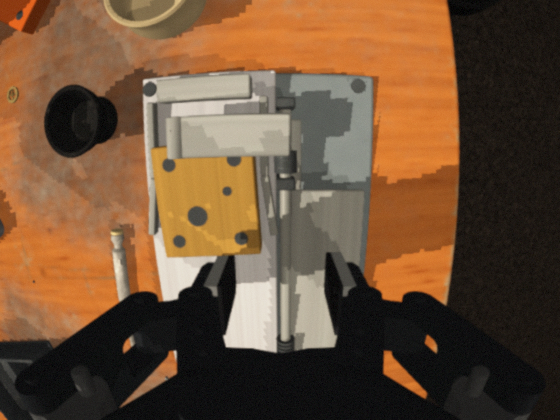

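```bash
python3 - <<'E'
import cv2
a=cv2.imread('pics/w4.png')[60:340,120:390]; cv2.imwrite('pics/w4z.png',cv2.resize(a,None,fx=2.1,fy=2.1,interpolation=cv2.INTER_CUBIC))
E
```

```text
(no output)
```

View pics/w4z.png

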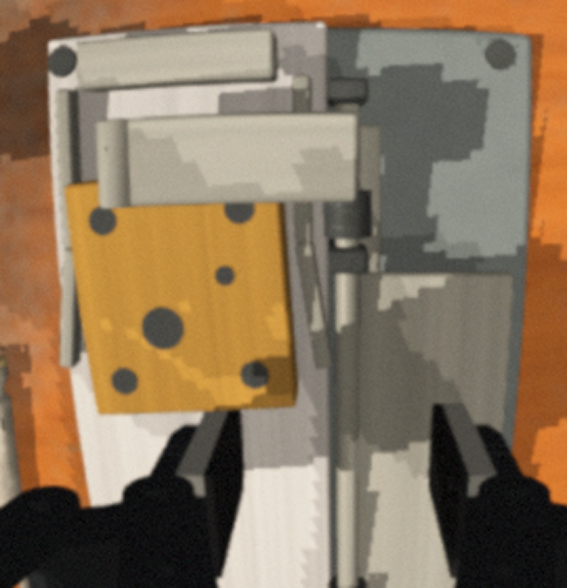

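```bash
cat >> h.py <<'E'
def inS(w,q):
    c,s=np.cos(q[2]),np.sin(q[2]); e=np.array(w[:2])-q[:2]; return np.array([c*e[0]+s*e[1],-s*e[0]+c*e[1]])
E
python3 - <<'E'
from h import *
o=manip.get_obs();W=manip.camera_params('wrist');q=np.load('q1.npy')
z=lambda a:(np.array(a)+.5)/2.1-.5+[120,60]
# stage registration first in this view
P3=np.array([[58,31,12],[58,-30,12],[5,-70,15]])/1e3
t=z([(50,42),(324,24),(511,273)])
wp=lambda X:wproj(W,o['eef_rot'],o['ee_pos'],X)
q2=least_squares(lambda q:(wp(S2W(q,P3))-t).ravel(),q); print(q2.x,np.degrees(q2.x[2]),q2.fun.round(1)); 
L=np.array([[25,22,0],[-25,-22,0],[-25,22,0]])/1e3
pt=z([(66,187),(295,403),(100,412)])
r=least_squares(lambda v:(wp(S2W(v,L+[0,0,.024]))-pt).ravel(),q); v=r.x
for Q in(q,q2.x): print('plate',inS(v,Q),np.degrees(v[2]-Q[2]),r.fun.round(1))
E
```

```text
[ 0.44866235 -0.14841947  1.49377254] 85.58686185522942 [-1.8 -0.3  0.5 -0.6  1.1  1. ]
plate [ 0.00261996 -0.00022029] 3.3708850804593515 [-1.3 -1.9  1.8  1.1 -0.8  1.2]
plate [ 0.00308445 -0.00058293] 3.4311935605198385 [-1.3 -1.9  1.8  1.1 -0.8  1.2]
```

Call:
{"method": "jog_arm", "body": {
  "motion": [-0.15,-0.15,0,0,0,0,0,-0.25,-0.05,0,0,0,0,0,0.02,0.3,0,0,0,0,0,0.03,0.4,0,0,0,0,0,0.03,0.4,0,0,0,0,0,0,0,0,0,0,0,0]
}}

```text
time: 7.95
ee_pos: [0.4746, -0.1752, 0.0126]
eef_rot: [[0.082, 0.997, 0.005], [0.997, -0.082, -0.004], [-0.003, 0.005, -1.0]]
force: [0.8, -9.6, 24.6]
finger_gap: 0.0425
```

```bash
python3 - <<'E'
from h import *
o=manip.get_obs(); print({k:o[k] for k in('time','ee_pos','force','finger_gap')}); print(inS(o['ee_pos'],np.load('q1.npy')))
im=manip.capture('wrist'); save('w5',im)
a=cv2.imread('pics/w5.png')[60:340,120:390]; cv2.imwrite('pics/w5z.png',cv2.resize(a,None,fx=2.1,fy=2.1,interpolation=cv2.INTER_CUBIC))
E
```

```text
{'time': 7.95, 'ee_pos': array([ 0.47462323, -0.17519599,  0.01264187]), 'force': array([ 0.76237093, -9.62594802, 24.61509777]), 'finger_gap': 0.04251064171092784}
[-0.02519278 -0.0275524 ]
```

View pics/w5z.png

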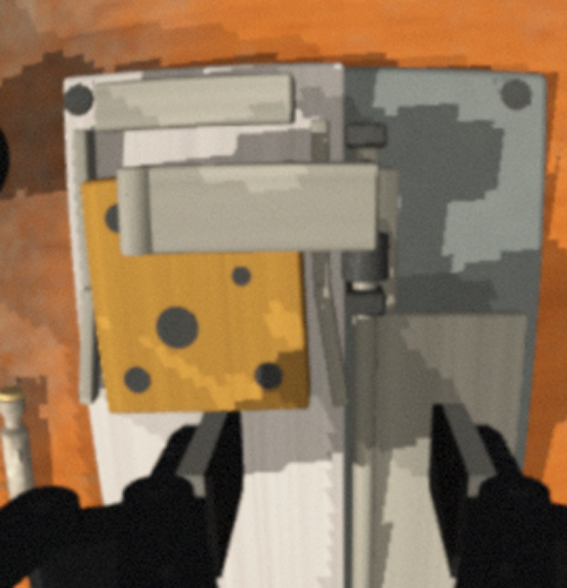

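Call:
{"method": "jog_arm", "body": {
  "motion": [0.02,0.3,0,0,0,0,0,0.02,0.3,0,0,0,0,0,0,0,0,0,0,0,0]
}}

```text
time: 8.3
ee_pos: [0.4749, -0.1695, 0.0126]
eef_rot: [[0.082, 0.997, 0.005], [0.997, -0.082, -0.004], [-0.004, 0.005, -1.0]]
force: [-0.8, -11.8, 26.1]
finger_gap: 0.0429
```

Call:
{"method": "jog_arm", "body": {
  "motion": [0.01,0.2,0,0,0,0,0,0,0,0,0,0,0,0]
}}

```text
time: 8.5
ee_pos: [0.475, -0.1676, 0.0126]
eef_rot: [[0.082, 0.997, 0.005], [0.997, -0.082, -0.004], [-0.004, 0.006, -1.0]]
force: [-0.3, -11.7, 25.9]
finger_gap: 0.0429
```

Call:
{"method": "jog_arm", "body": {
  "motion": [0.01,0.2,0,0,0,0,0,0,0,0,0,0,0,0]
}}

```text
time: 8.7
ee_pos: [0.475, -0.1663, 0.0127]
eef_rot: [[0.082, 0.997, 0.005], [0.997, -0.082, -0.005], [-0.005, 0.006, -1.0]]
force: [-1.2, -17.8, 24.3]
finger_gap: 0.043
```

Call:
{"method": "jog_arm", "body": {
  "motion": [0.01,0.15,0,0,0,0,0,0,0,0,0,0,0,0]
}}

```text
time: 8.9
ee_pos: [0.4749, -0.1661, 0.0127]
eef_rot: [[0.083, 0.997, 0.005], [0.997, -0.083, -0.007], [-0.006, 0.006, -1.0]]
force: [-2.1, -24.4, 21.6]
finger_gap: 0.0428
```

Call:
{"method": "jog_arm", "body": {
  "motion": [0.01,0.15,-0.03,0,0,0,0,0,0,0,0,0,0,0]
}}

```text
time: 9.1
ee_pos: [0.4749, -0.1659, 0.0127]
eef_rot: [[0.084, 0.996, 0.006], [0.996, -0.084, -0.008], [-0.008, 0.007, -1.0]]
force: [-4.2, -33.2, 25.8]
finger_gap: 0.0425
```

```bash
python3 - <<'E'
from h import *
o=manip.get_obs(); print({k:o[k] for k in('time','ee_pos','force','finger_gap')}); print(inS(o['ee_pos'],np.load('q1.npy')))
im=manip.capture('wrist'); save('w6',im)
a=cv2.imread('pics/w6.png')[60:340,120:390]; cv2.imwrite('pics/w6z.png',cv2.resize(a,None,fx=2.1,fy=2.1,interpolation=cv2.INTER_CUBIC))
E
```

```text
{'time': 9.1, 'ee_pos': array([ 0.4749223 , -0.16590685,  0.01267509]), 'force': array([ -4.23303346, -33.24661091,  25.84475006]), 'finger_gap': 0.04247953705452198}
[-0.01590773 -0.02714559]
```

View pics/w6z.png

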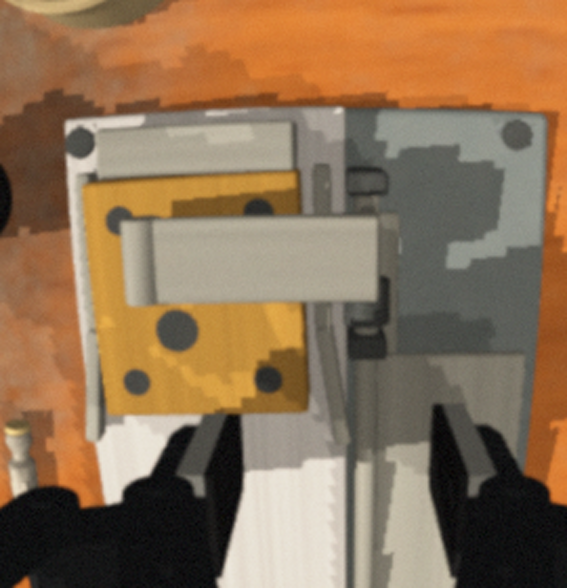

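Call:
{"method": "jog_arm", "body": {
  "motion": [-0.02,-0.3,0,0,0,0,0,-0.03,-0.3,0,0,0,0,0,-0.02,-0.3,0,0,0,0,0,0,0,0,0,0,0,0]
}}

```text
time: 9.55
ee_pos: [0.4751, -0.1667, 0.0123]
eef_rot: [[0.077, 0.997, 0.004], [0.997, -0.077, 0.003], [0.003, 0.003, -1.0]]
force: [-1.6, 18.5, 43.7]
finger_gap: 0.0428
```

```bash
python3 - <<'E'
from h import *
o=manip.get_obs(); print({k:o[k] for k in('time','ee_pos','force','finger_gap')}); print(inS(o['ee_pos'],np.load('q1.npy')))
im=manip.capture('wrist'); save('w7',im)
a=cv2.imread('pics/w7.png')[60:340,120:390]; cv2.imwrite('pics/w7z.png',cv2.resize(a,None,fx=2.1,fy=2.1,interpolation=cv2.INTER_CUBIC))
E
```

```text
{'time': 9.55, 'ee_pos': array([ 0.47509334, -0.16674802,  0.01233962]), 'force': array([-1.58409211, 18.47276048, 43.70935681]), 'finger_gap': 0.04278462225809062}
[-0.01673349 -0.02737997]
```

View pics/w7z.png

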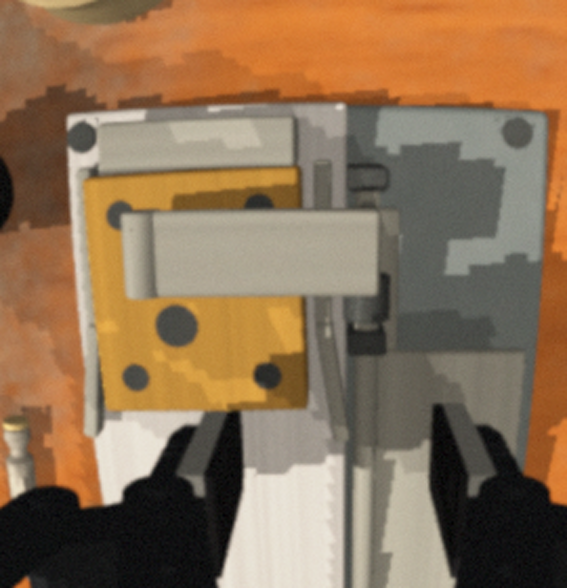

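Call:
{"method": "jog_arm", "body": {
  "motion": [0,0,0.08,0,0,0,0,0,0,0.04,0,0,0,0,0,0,0,0,0,0,0]
}}

```text
time: 9.9
ee_pos: [0.4747, -0.1671, 0.0128]
eef_rot: [[0.078, 0.997, 0.003], [0.997, -0.078, 0.002], [0.002, 0.003, -1.0]]
force: [3.5, 11.7, 20.3]
finger_gap: 0.0429
```

Call:
{"method": "jog_arm", "body": {
  "motion": [-0.02,-0.25,0.03,0,0,0,0,0,0,0,0,0,0,0]
}}

```text
time: 10.1
ee_pos: [0.474, -0.1702, 0.0129]
eef_rot: [[0.078, 0.997, 0.002], [0.997, -0.078, 0.001], [0.001, 0.002, -1.0]]
force: [3.3, 8.4, 15.6]
finger_gap: 0.043
```

Finger is ~4 mm clear of the plate; now lift.

Call:
{"method": "jog_arm", "body": {
  "motion": [0,0,0.15,0,0,0,0,0,0,0.2,0,0,0,0,0,0,0.3,0,0,0,0,0,0,0.5,0,0,0,0,0,0,1,0,0,0,0,0,0,2,0,0,0,0,0,0,3,0,0,0,0,0,0,3,0,0,0,0,0,0,3,0,0,0,0,0,0,0,0,0,0,0,0,0,0,0,0,0,0]
}}

```text
time: 11.2
ee_pos: [0.4727, -0.1709, 0.1444]
eef_rot: [[0.079, 0.997, 0.001], [0.997, -0.079, 0.0], [0.0, 0.001, -1.0]]
force: [-0.2, 0.1, -0.8]
finger_gap: 0.0426
```

```bash
python3 - <<'E'
from h import *
o=manip.get_obs(); print({k:o[k] for k in('time','ee_pos','force','finger_gap')})
im=manip.capture('wrist'); save('w8',im)
np.savez('w8.npz',p=o['ee_pos'],R=o['eef_rot'])
a=cv2.imread('pics/w8.png')[0:300,100:440]; cv2.imwrite('pics/w8z.png',cv2.resize(a,None,fx=2,fy=2,interpolation=cv2.INTER_CUBIC))
im=manip.capture('scene'); save('s8',im)
a=cv2.imread('pics/s8.png')[145:285,225:385]; cv2.imwrite('pics/s8z.png',cv2.resize(a,None,fx=4,fy=4,interpolation=cv2.INTER_CUBIC))
E
```

```text
{'time': 11.2, 'ee_pos': array([ 0.47268156, -0.17085741,  0.14441713]), 'force': array([-0.24678969,  0.12065028, -0.81625514]), 'finger_gap': 0.04262063482863962}
```

View pics/w8z.png

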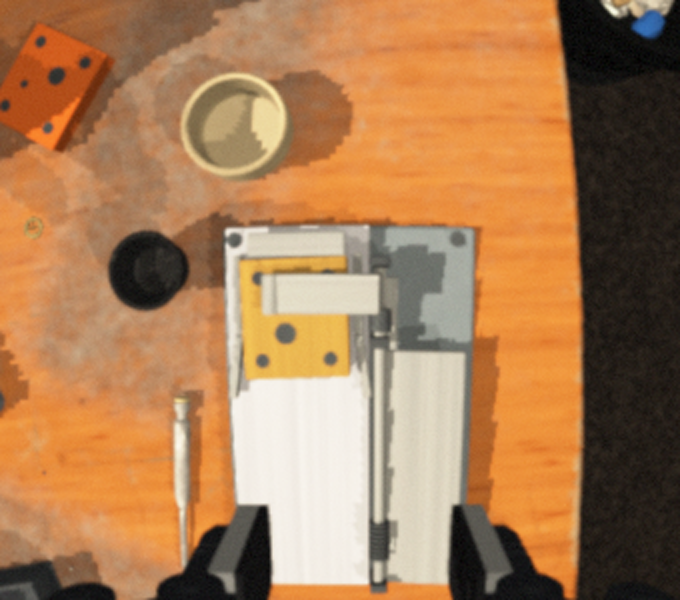

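View pics/s8z.png

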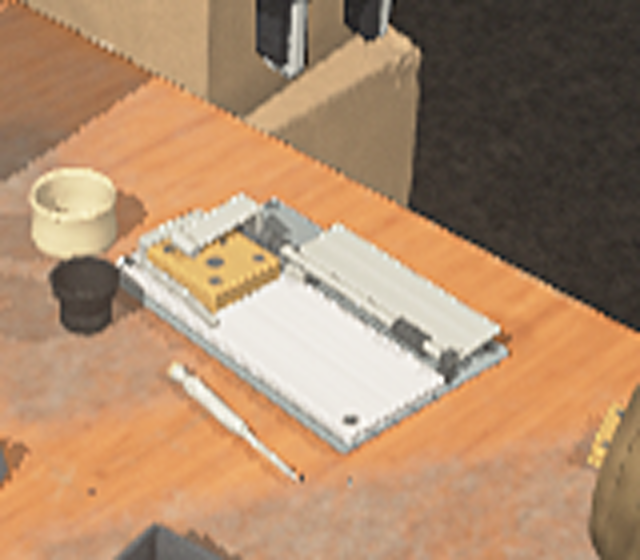

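```bash
python3 - <<'E'
from h import *
W=manip.camera_params('wrist');d=np.load('w8.npz');wp=lambda X:wproj(W,d['R'],d['p'],X)
z=lambda a:(np.array(a)+.5)/2-.5+[100,0]
P3=np.array([[58,31,12],[58,-30,12],[-108,-30,12]])/1e3
r=least_squares(lambda q:(wp(S2W(q,P3))-z([(225,229),(370,226),(370,583)])).ravel(),np.load('q1.npy')); q=r.x;print(q,r.fun.round(1))
L=np.array([[25,22,0],[-25,-22,0],[-25,22,0]])/1e3
v=least_squares(lambda v:(wp(S2W(v,L+[0,0,.024]))-z([(239,259),(350,376),(246,378)])).ravel(),q).x
print('plate',inS(v,q),inS(v,np.load('q1.npy')),np.degrees(v[2]-q[2]))
a=cv2.imread('pics/w8.png')[105:200,205:305]; cv2.imwrite('pics/w8zz.png',cv2.resize(a,None,fx=6,fy=6,interpolation=cv2.INTER_CUBIC))
E
```

```text
[ 0.4491848  -0.1484254   1.49623341] [ 0.1 -0.2 -0.2 -0.5  0.1  1. ]
plate [0.02042247 0.00061827] [0.01999144 0.00049152] 1.0143106632162924
```

View pics/w8zz.png

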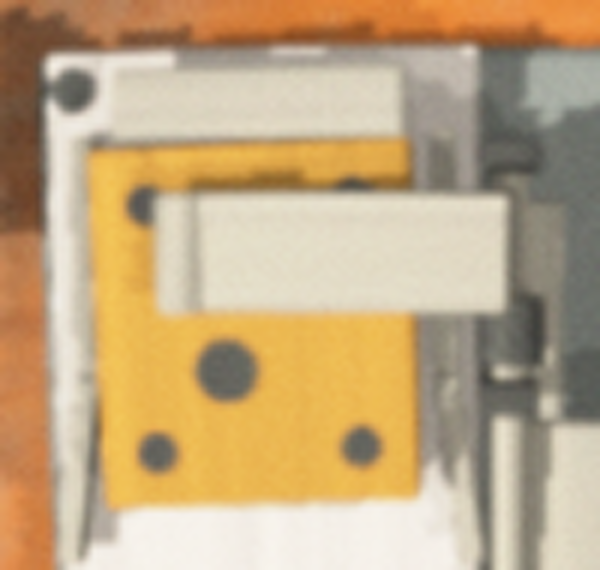

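Call:
{"method": "jog_arm", "body": {
  "motion": [-0.6,1.5,0,0,0,0,0,-0.6,1.5,-1,0,0,0,0,-0.6,1,-1,0,0,0,0,0,0,0,0,0,0,0,0,0,0,0,0,0,0]
}}

```text
time: 11.8
ee_pos: [0.4544, -0.1314, 0.1235]
eef_rot: [[0.08, 0.997, -0.001], [0.997, -0.08, -0.0], [-0.0, -0.001, -1.0]]
force: [-0.2, -1.0, 0.4]
finger_gap: 0.0426
```

```bash
python3 - <<'E'
from h import *
o=manip.get_obs(); print(o['time'],o['ee_pos'],o['force'])
im=manip.capture('wrist'); save('w9',im)
np.savez('w9.npz',p=o['ee_pos'],R=o['eef_rot'])
a=cv2.imread('pics/w9.png')[130:290,200:390]; cv2.imwrite('pics/w9z.png',cv2.resize(a,None,fx=3.5,fy=3.5,interpolation=cv2.INTER_CUBIC))
E
```

```text
11.8 [ 0.45438654 -0.13143255  0.12346681] [-0.17381227 -0.9941655   0.42675467]
```

View pics/w9z.png

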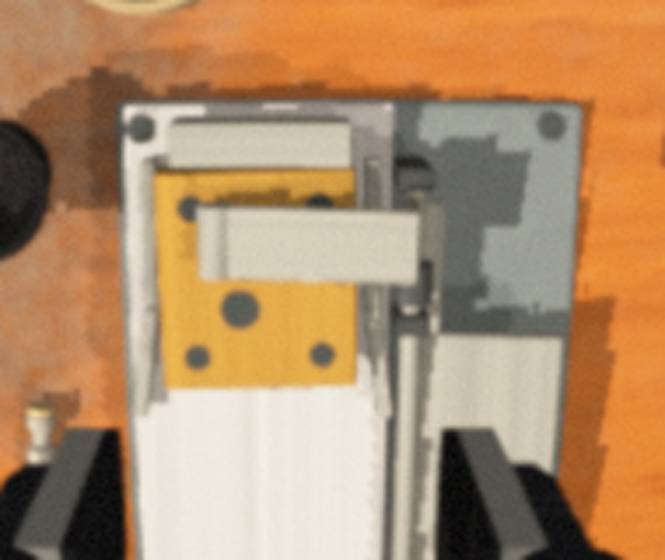

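Call:
{"method": "jog_arm", "body": {
  "motion": [0,0,4,0,0,0,0,0,0,4,0,0,0,0,0,0,2,0,0,0,0,0,0,0,0,0,0,0,0,0,0,0,0,0,0,0,0,0,0,0,0,0]
}}

```text
time: 12.45
ee_pos: [0.4542, -0.1312, 0.223]
eef_rot: [[0.08, 0.997, -0.001], [0.997, -0.08, -0.0], [-0.0, -0.001, -1.0]]
force: [-0.1, 0.5, -0.7]
finger_gap: 0.043
```

```bash
python3 - <<'E'
from h import *
save('t9',manip.capture('top')); o=manip.get_obs(); print(o['time'],o['ee_pos'],o['force'])
manip.close_job()
E
```

```text
12.5 [ 0.45409526 -0.13122051  0.22286562] [-0.72819176  0.15322187 -0.37565582]
the job is handed in; nothing more can be done
```

The plate is home against the end stop with the clip closed on it. The job was handed in at 12.5 s of the 40 s allowed.

I pressed the pedal to its firm stop with one fingertip. Keeping 15–44 N on it, I pushed the plate under the raised clip with the other fingertip. It stopped hard against the end stop at about 33 N of push. I then backed the finger about 4 mm off the plate, lifted so the clip closed, and raised the hand to 0.22 m.

**Last checks**
- **Plate position:** the wrist-camera fit put the plate's centre at stage x about 20.0–20.4 mm and y about 0.5 mm, against a home position of x=20, y=0.
- **Plate squareness:** that fit showed about 1° of turn, and a closer picture showed its front edge nearly parallel to the stop. That is near the limit of what I can measure.
- **Clip and hand:** the toe is lying on the plate, and the force on the tool is about zero.
- **Loose things:** the loupe, driver and cup looked unmoved in the wrist and scene pictures. I saved a last top picture but did not view it.
- **Forces:** the press on the pedal briefly read 41.5 N and later 43.7 N. These were at the fingertip, not the arm or gripper body, and far below the 120 N wrist limit.
- **Clip angle:** I could only judge it from the pictures, not read it.

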